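# Put the make-up kit right: swap the one odd pot for a pink one

### The job

The four-compartment wooden tray should hold four pink make-up pots, but one of them is orange. Take the orange pot out and stand it upright in the white saucer, then take the pink pot from the mixed spares on the cork board and stand it upright in the compartment that came free, so that the tray holds four pink pots.

Things in the scene. Friction and masses are not known exactly. Their poses are not given: they have to be found in the camera images.
- kit_tray: Fixed dark wooden tray, 165 x 165 x 20 mm high, open above. Its walls and a cross of equally high dividers are 5 mm thick: four compartments, 75 x 75 mm inside, centred at x, y = +-40 mm; floor 5 mm above the underside. Three hold a pink pot, one the orange pot, all of one size, 5 mm or less off centre along x and y. Origin: centre of the underside, on the table; x, y along the sides, z up.
- odd_pot: The wrong pot: a loose, closed round make-up jar, all orange with a thin white neck under its lid, 40 mm in diameter (neck 35 mm), 60 mm tall, about 60 to 110 g, standing in one of the tray's compartments. The neck is only drawn: it is gripped as a plain cylinder. Origin: centre of the underside; z up along its axis; yaw means nothing.
- spare_pot: The correct pot: a pink jar of the same shape and size (40 mm in diameter, 60 mm tall, about 70 to 100 g), standing on the fixed cork board (170 x 170 mm, 8 mm thick) among one green, one blue and one yellow jar of the same size. The four stand in a square, neighbours about 100 mm apart (at least 80 mm) between axes. Origin: centre of the underside; z up along its axis; yaw means nothing.
- saucer: Fixed, empty, white round saucer, 148 mm across the rim, 18 mm high, with a sloping 4 mm rim wall and a flat inner floor about 100 mm across, 6 mm above its underside. Origin: centre of the underside, on the table; z up.
Not all that is in view belongs to the job. Of the things like the odd_pot, leave any that is turquoise; of the rest the larger one is meant.

How it is judged:
At the end, for the whole second after the job is handed in: The orange pot stands upright (within 10 degrees) on the saucer floor, within 40 mm of its centre; the pink spare stands upright (within 10 degrees) on the floor of a tray compartment; the tray bears the weight of four pots, so the other three are still in it; both moved pots are at rest (horizontal distance between odd_pot and saucer below 0.04 m and z of odd_pot in the frame of saucer between 0.002 and 0.012 m and angle between each of odd_pot, spare_pot's own z axis and vertical below 0.17 rad and x of spare_pot in the frame of kit_tray between -0.066 and 0.066 m and y of spare_pot in the frame of kit_tray between -0.066 and 0.066 m and z of spare_pot in the frame of kit_tray between 0.001 and 0.011 m and contact force between kit_tray and anything else above 2.75 N and linear speed of each of odd_pot, spare_pot below 0.03 m/s); the robot touches nothing.
It also fails if it takes over 59 s, if anything falls off the work surface, if the arm or the gripper's body presses on something with over 40 N, if the wrist force passes 120 N, or if a joint passes its speed limit or range.

### The arm

A 6-joint arm with a two-finger parallel gripper is mounted at the origin on the work surface. World frame = base frame: x ahead of the robot, y to its left, z up, the work surface at z = 0. Lengths are in m, angles in rad, forces in N, time in s.
With the tool pointing down it reaches from about 0.375 to 0.975 m from the base axis. Payload 3.8 kg.
Tool frame: the origin (TCP) lies midway between the tips of the shut fingers; the grasp point (between the pads) lies 19 mm behind it; z points along the fingers, y is the direction in which the jaws open and shut (so a half turn about z gives the same grasp; the last joint's range is limited). The gripper opens to 85 mm and grips with 20 to 120 N. Pads are 22 mm wide; open, the fingers measure 114 mm over their backs; the gripper's body (76 mm by 85 mm) begins 54 mm behind the grasp point. The pads swing forward as they close: fully open they stand 13 mm farther back than shut.
Start: joints at [-1.299, 0.264, 1.604, -0, 1.274, -0.037], TCP at [0.205, -0.643, 0.231] pointing down, gripper open.
Joint ranges: [-2.63, 2.63], [-0.94, 2.18], [0.31, 2.57], [-1.31, 4.45], [0, 2.66], [-2.55, 2.55]. Speed limits (rad/s): [2.57, 2.57, 3.14, 3.14, 3.14, 3.14].

### API

Orientations are given as a rotation vector (axis times angle).
In Python, from workcell import bot gives the robot as it stands. The module is installed in compiled form; this text tells all that it offers.
- The arm moves only by the tool move_arm, never from a script. Its argument "steps" is a list of rows, each a list of 5 numbers: the shift along the tool's x, y, z in mm, then the turn about the tool's z in degrees, then the opening in per cent of the stroke, from 0 (shut) to 100 (fully open). In form: [[tx, ty, tz, turn, claw], ...]. A call has 1 to 20 rows; each row is the pose to reach, as a shift and turn from the pose commanded when the call began, along the tool's axes at that moment; what a row does not reach only later rows make up. A row lasts 1/10 s, in which the tool goes at most 50 mm and 8.59 degrees, less where a joint would pass 70% of its speed; a pose out of reach is approached as far as the arm can. A call with a gripper value outside its range is refused whole. The fingers move at their own pace and stop on an object; "newtons" is the grip in N (left out, the last holds). Time passes only in rows, so rows that repeat a pose let the fingers close. It gives the time, the measured TCP pose, the force and the opening at its end, in the units of the state.
- bot.read_state(): the state, without advancing time (a new reading comes with each control period).
- bot.read_camera(name): name is "side" or "top"; returns a dict with "pixels" (400x640x3 uint8, red, green, blue), "depth" (400x640 float32, m along the optical axis (not along the pixel's ray), 0 where there is no reading), "fovy" (degrees; the focal length in pixels is half the picture's height over the tangent of half this angle, whatever the lens; pixels are square), "cx", "cy" (the principal point, pixels), "xyz" and "attitude" of the camera in the world. Camera axes: x right, y up, looking along -z (the intrinsics and any distortion apply to the point x, -y, -z); pixel columns grow to the right and rows downward; lengths in m; the calibration is good to about 2 mm. A picture is of the moment at which its call begins.
- bot.finish_job(): hands the job in, once; it reports no verdict.
The state is a dict: "time": time; "q": joint angles; "joint_vel": joint speeds; "joint_torque": joint torques, N m; "tool_pos": TCP position; "tcp_rot": TCP orientation; "wrist_force": force on the tool from outside, world axes, zero at the start; "torque": the same for the moment, N m; "width": opening from 0.0 (shut) to 1.0 (fully open).
Only numpy, scipy, OpenCV 4.12 (cv2) and the standard library are available. Lean on these libraries where they do the work, as an engineer would, in place of code of your own. Each camera call takes 0.05 s, during which the arm holds its last target.

## Working session

There is one attempt and no reset: what is moved stays moved. The work goes in short steps, Python scripts to look and compute and a tool call to move; the robot and the scene stay as the last step left them, time stands still between calls to the robot, and variables do not carry over. Pictures are saved under pics/ and viewed, and the job is handed in when it is done.

Besides the shell and the picture viewer there is one more tool, called after "Call:" by a JSON object that holds its "api" and its "payload", one argument or row to a line. move_arm: Moves the arm, as the interface text tells. Its arguments: {"type":"object","properties":{"steps":{"type":"array","items":{"type":"array","items":{"type":"number"}}},"newtons":{"type":"number"}},"required":["steps"]}

```bash
mkdir -p pics
cat > h.py <<'E'
import numpy as np,cv2
from scipy.spatial.transform import Rotation as R
from workcell import bot
def snap(n,f):
    d=bot.read_camera(n); np.savez('%s.npz'%f,**{k:np.array(v) for k,v in d.items()})
    cv2.imwrite('pics/%s.png'%f,d['pixels'][:,:,::-1]); return d
def load(f): return np.load('%s.npz'%f,allow_pickle=True)
E
python3 - <<'E'
from h import *
for n in('top','side'):
    d=snap(n,n+'0'); print({k:v for k,v in d.items() if k not in('pixels','depth')})
print(bot.read_state())
E
```

```text
{'fovy': 46.000900774429994, 'cx': 317.4957691227951, 'cy': 201.94988606698567, 'xyz': array([ 0.47809251, -0.05590726,  1.09447127]), 'attitude': array([ 0.04299509, -0.06707403, -1.58136966])}
{'fovy': 56.514207018483546, 'cx': 324.72992285054323, 'cy': 199.0673076213173, 'xyz': array([0.23690002, 0.63477652, 0.63070919]), 'attitude': array([ 0.2812302 , -1.20221466, -2.40992299])}
{'time': 0.1, 'q': array([-1.29888111e+00,  2.64734430e-01,  1.60523814e+00, -1.35666331e-05,
        1.27371577e+00, -3.69094742e-02]), 'joint_vel': array([ 0.00129091, -0.00164433, -0.0023771 ,  0.00090038, -0.00075886,
        0.00049388]), 'joint_torque': array([ 3.55349312e-04, -5.16703713e+01, -3.68589842e+01, -1.49717353e-04,
        6.26334309e-03, -3.35433390e-05]), 'tool_pos': array([ 0.20496775, -0.64242854,  0.230048  ]), 'tcp_rot': array([-3.10215828e+00, -4.82861588e-01,  4.05878848e-04]), 'wrist_force': array([-0.07600576,  0.58607531, -0.22605661]), 'torque': array([-0.0724928 , -0.01610707,  0.00199529]), 'width': 1.0004463886483437}
```

View pics/top0.png

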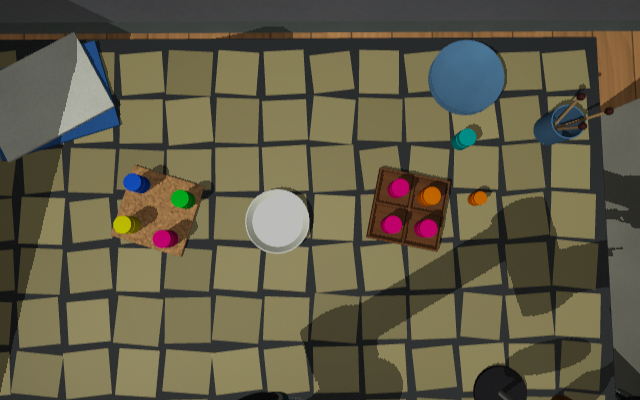

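View pics/side0.png

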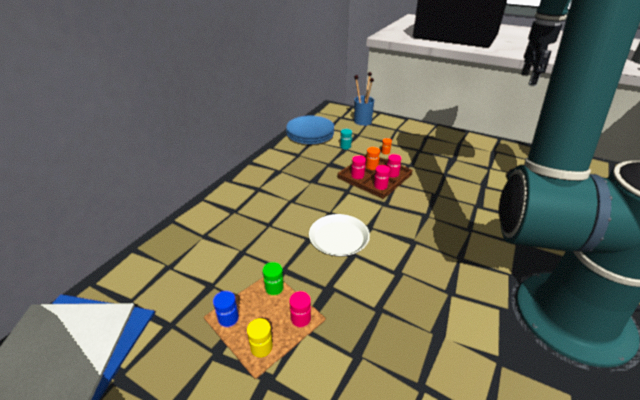

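Candidates for the orange pot in the top view are: orange in the tray at (431,196), a smaller orange jar outside it at (478,198), and a turquoise one at (464,138). By the description I choose (431,196). The pink spare is at (164,239) on the cork board. Next I check with a close crop and measure.

```bash
cat >> h.py <<'E'
def cloud(d):
    f=200/np.tan(np.radians(float(d['fovy']))/2); dep=np.array(d['depth']); v,u=np.mgrid[0:400,0:640]
    p=np.stack([(u-float(d['cx']))/f*dep,-(v-float(d['cy']))/f*dep,-dep],-1)
    w=p@R.from_rotvec(np.array(d['attitude'])).as_matrix().T+np.array(d['xyz']); w[dep==0]=np.nan; return w
E
python3 - <<'E'
from h import *
d=load('top0'); w=cloud(d); im=d['pixels']
cv2.imwrite('pics/crop0.png',cv2.resize(im[150:260,350:500][:,:,::-1],None,fx=5,fy=5,interpolation=cv2.INTER_CUBIC))
cv2.imwrite('pics/crop1.png',cv2.resize(im[150:260,100:330][:,:,::-1],None,fx=3.4,fy=3.4,interpolation=cv2.INTER_CUBIC))
np.set_printoptions(precision=4,suppress=True)
for (u,v) in [(431,196),(478,198),(464,138),(399,188),(392,224),(427,228),(164,239),(124,225),(182,199),(135,183),(277,220),(280,300),(500,260)]:
    print(u,v,w[v,u])
for name,(u,v) in dict(orange=(431,196),p1=(399,188),p2=(392,224),p3=(427,228),spare=(164,239),yel=(124,225),gr=(182,199),bl=(135,183),small=(478,198),turq=(464,138)).items():
    a=w[v-16:v+17,u-16:u+17].reshape(-1,3); a=a[np.isfinite(a[:,2])]
    zt=np.percentile(a[np.hypot(*(a[:,:2]-w[v,u,:2]).T)<.025][:,2],90)
    t=a[(a[:,2]>zt-.006)&(np.hypot(*(a[:,:2]-w[v,u,:2]).T)<.035)]
    c,r=cv2.minEnclosingCircle(t[:,:2].astype(np.float32))
    print(name,'top z',zt,'mean',t[:,:2].mean(0),'circ',c,r,len(t))
# saucer
a=w[180:262,235:320]; m=(a[...,2]>.012)&(a[...,2]<.03); t=a[m]; c,r=cv2.minEnclosingCircle(t[:,:2].astype(np.float32)); print('saucer',c,r,t.mean(0))
# tray
a=w[155:260,355:462]; m=(a[...,2]>.013)&(a[...,2]<.03); t=a[m]; print('tray',cv2.minAreaRect(t[:,:2].astype(np.float32)),len(t))
a=w[155:262,100:210]; m=(a[...,2]>.004)&(a[...,2]<.014); t=a[m]; print('cork',cv2.minAreaRect(t[:,:2].astype(np.float32)),len(t))
E
```

```text
431 196 [ 0.5606 -0.3221  0.0646]
478 198 [ 0.556  -0.4306  0.0518]
464 138 [ 0.6904 -0.4015  0.0585]
399 188 [ 0.5789 -0.2516  0.0663]
392 224 [ 0.5001 -0.2348  0.0635]
427 228 [ 0.4903 -0.3103  0.0687]
164 239 [0.4732 0.2605 0.0687]
124 225 [0.5045 0.3474 0.0674]
182 199 [0.5593 0.2218 0.0715]
135 183 [0.5953 0.3239 0.0707]
277 220 [0.5136 0.021  0.0049]
280 300 [0.3303 0.0155 0.0002]
500 260 [ 0.4152 -0.4941  0.003 ]
orange top z 0.06788959534232433 mean [ 0.5638 -0.3228] circ (0.5636448264122009, -0.3228996992111206) 0.019718032330274582 255
p1 top z 0.06785854752446338 mean [ 0.5819 -0.2532] circ (0.5819959044456482, -0.25355005264282227) 0.019888201728463173 254
p2 top z 0.06830370136747987 mean [ 0.5009 -0.2353] circ (0.5006593465805054, -0.2356582134962082) 0.019854705780744553 253
p3 top z 0.06750574517346278 mean [ 0.4916 -0.313 ] circ (0.4914477467536926, -0.31339409947395325) 0.019970601424574852 257
spare top z 0.07113480512728229 mean [0.4755 0.2658] circ (0.47562259435653687, 0.26642557978630066) 0.01997208222746849 266
yel top z 0.0711749899100258 mean [0.5076 0.3506]
[... 186 characters left out ...]
7 262
bl top z 0.07084256323709873 mean [0.599  0.3308] circ (0.5989868640899658, 0.3316265344619751) 0.02060680277645588 266
small top z 0.04799563827291444 mean [ 0.5583 -0.4366] circ (0.5588849186897278, -0.43693962693214417) 0.015725327655673027 143
turq top z 0.06239843360474349 mean [ 0.6935 -0.4072] circ (0.6937622427940369, -0.408223956823349) 0.02095937170088291 250
saucer (0.5121638774871826, 0.02034822665154934) 0.0734090656042099 [0.513  0.0214 0.0167]
tray ((0.5364522337913513, -0.2809663414955139), (0.16563677787780762, 0.16537651419639587), 77.90211486816406) 1143
cork ((0.5452801585197449, 0.3040233254432678), (0.25450611114501953, 0.24514669179916382), 89.4452133178711) 4938
```

View pics/crop0.png

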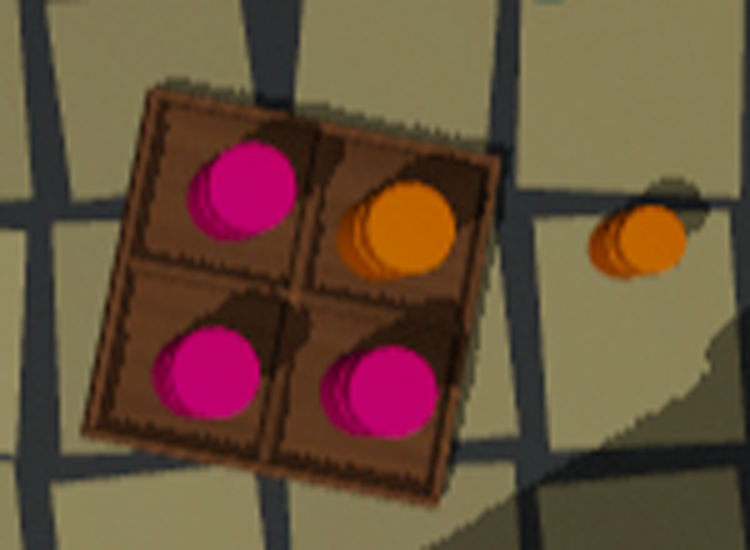

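View pics/crop1.png

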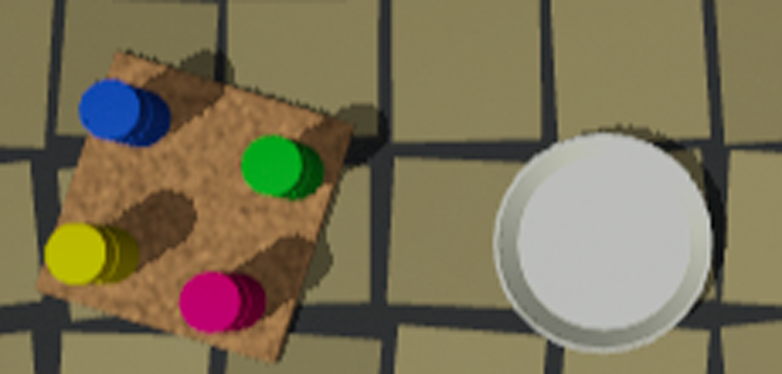

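The crop confirms it: the tray's orange pot (radius 20 mm, top at about 65 mm) is larger than the loose one, which has a radius of 16 mm and stands lower. I'll grip along the tray diagonal so the fingers clear the neighbouring pots.

```bash
cat >> h.py <<'E'
def go(x,y,z,yaw=None,ref=None):
    "shift in tool mm; yaw=world angle of tool y (deg, mod 180)"
    s=bot.read_state(); M=R.from_rotvec(s['tcp_rot']).as_matrix(); t=M.T@(np.array([x,y,z])-s['tool_pos'])*1000
    cy=np.degrees(np.arctan2(M[1,1],M[0,1])); dt=None
    if yaw is not None: dt=-((yaw-cy+90)%180-90)
    print('t',s['time'],'pos',s['tool_pos'],'yawy %.1f'%cy,'tilt',M[:,2],'F',s['wrist_force'],'w',s['width'],'-> shift',t.round(1),'turn',dt,'q',s['q'].round(2))
E
python3 -c "
from h import *
np.set_printoptions(precision=4,suppress=True)
go(.564,-.323,.15,-56.8);go(.564,-.323,.027,-56.8)"
```

```text
t 0.1 pos [ 0.205  -0.6424  0.23  ] yawy -72.3 tilt [-0.0006  0.002  -1.    ] F [-0.076   0.5861 -0.2261] w 1.0004463886483437 -> shift [ 439.1 -195.    80.5] turn -15.50541617846271 q [-1.3   0.26  1.61 -0.    1.27 -0.04]
t 0.1 pos [ 0.205  -0.6424  0.23  ] yawy -72.3 tilt [-0.0006  0.002  -1.    ] F [-0.076   0.5861 -0.2261] w 1.0004463886483437 -> shift [ 439.1 -194.8  203.5] turn -15.50541617846271 q [-1.3   0.26  1.61 -0.    1.27 -0.04]
```

Call:
{"api": "move_arm", "payload": {
  "steps": [
    [30,-13,0,-2,80],
    [60,-27,0,-4,80],
    [90,-40,0,-5,80],
    [120,-53,0,-7,80],
    [150,-67,0,-8,80],
    [180,-80,10,-10,80],
    [210,-93,15,-11,80],
    [240,-107,20,-12,80],
    [270,-120,30,-13,80],
    [300,-133,35,-14,80],
    [330,-147,40,-15,80],
    [360,-160,50,-15.5,80],
    [390,-173,60,-15.5,80],
    [415,-184,70,-15.5,80],
    [430,-191,78,-15.5,80],
    [439,-195,80,-15.5,80],
    [439,-195,80,-15.5,80],
    [439,-195,80,-15.5,80],
    [439,-195,80,-15.5,80]
  ],
  "newtons": 40
}}

```text
time: 2.0
tool_pos: [0.5636, -0.325, 0.152]
tcp_rot: [3.01, 0.895, 0.0]
wrist_force: [0.5, -0.5, 0.2]
width: 0.8
```

```bash
python3 -c "
from h import *
np.set_printoptions(precision=4,suppress=True)
go(.564,-.323,.027,-56.8);snap('side','side1')"
```

```text
t 2.0 pos [ 0.5636 -0.325   0.152 ] yawy -56.9 tilt [ 0.0005 -0.0008 -1.    ] F [ 0.4984 -0.4788  0.2028] w 0.7996993268901766 -> shift [  1.4  -1.6 125. ] turn -0.0717388204010092 q [-0.56  0.28  1.74 -0.    1.13  0.43]
```

View pics/side1.png

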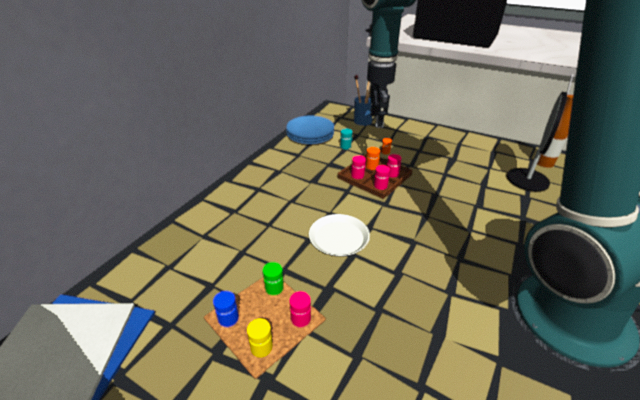

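```bash
cat >> h.py <<'E'
def proj(d,p):
    f=200/np.tan(np.radians(float(d['fovy']))/2); c=R.from_rotvec(np.array(d['attitude'])).as_matrix().T@(np.array(p)-np.array(d['xyz']))
    return np.round([float(d['cx'])+f*c[0]/-c[2], float(d['cy'])-f*c[1]/-c[2]],1)
E
python3 -c "
from h import *
d=load('side1')
print(proj(d,[.5636,-.325,.152]),proj(d,[.564,-.323,.065]),proj(d,[.564,-.323,.005]),proj(d,[.4755,.2658,.068]))
im=d['pixels'];cv2.imwrite('pics/c2.png',cv2.resize(im[80:200,320:440][:,:,::-1],None,fx=5,fy=5))
cv2.imwrite('pics/c2.png',cv2.resize(im[80:200,320:440][:,:,::-1],None,fx=5,fy=5))"
```

```text
[375.6 123.3] [372.6 149.6] [370.9 166.3] [299.4 298.7]
```

View pics/c2.png

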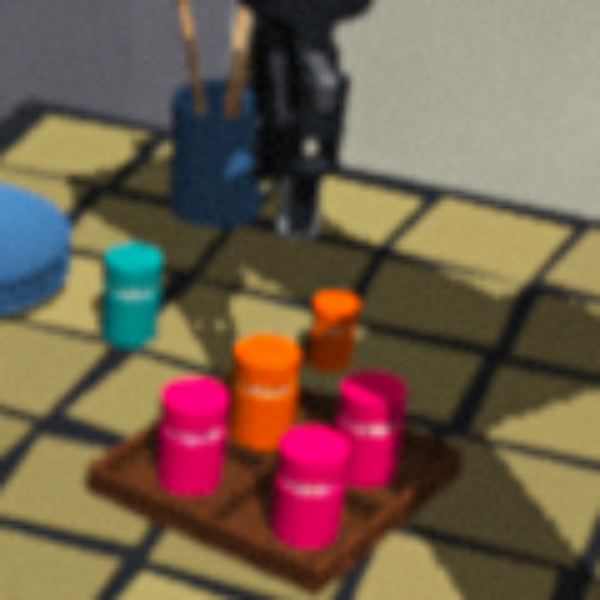

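The side crop shows the orange pot's top at (373,149), matching its projection (372.6,149.6). The fingertips are at (379,127), above it, so I descend and grip.

Call:
{"api": "move_arm", "payload": {
  "steps": [
    [1.5,-1.5,25,0,80],
    [1.5,-1.5,50,0,80],
    [1.5,-1.5,75,0,80],
    [1.5,-1.5,95,0,80],
    [1.5,-1.5,110,0,80],
    [1.5,-1.5,120,0,80],
    [1.5,-1.5,125,0,80],
    [1.5,-1.5,125,0,80],
    [1.5,-1.5,125,0,80]
  ]
}}

```text
time: 2.95
tool_pos: [0.5653, -0.3223, 0.0273]
tcp_rot: [3.01, 0.897, 0.002]
wrist_force: [1.2, -0.1, 0.1]
width: 0.8
```

Call:
{"api": "move_arm", "payload": {
  "steps": [
    [0,0,0,0,30],
    [0,0,0,0,30],
    [0,0,0,0,30],
    [0,0,0,0,30],
    [0,0,0,0,30],
    [0,0,0,0,30],
    [0,0,0,0,30],
    [0,0,0,0,30],
    [0,0,0,0,30],
    [0,0,0,0,30]
  ],
  "newtons": 40
}}

```text
time: 3.95
tool_pos: [0.5654, -0.3222, 0.0274]
tcp_rot: [3.009, 0.897, 0.002]
wrist_force: [-0.5, 0.6, 5.2]
width: 0.459
```

Call:
{"api": "move_arm", "payload": {
  "steps": [
    [0,0,-8,0,30],
    [0,0,-20,0,30],
    [0,0,-40,0,30],
    [0,0,-65,0,30],
    [0,0,-90,0,30],
    [0,0,-110,0,30],
    [0,0,-120,0,30],
    [0,0,-120,0,30]
  ]
}}

```text
time: 4.75
tool_pos: [0.5656, -0.3225, 0.1487]
tcp_rot: [3.008, 0.897, 0.004]
wrist_force: [0.3, -0.0, -1.2]
width: 0.457
```

```bash
python3 -c "
from h import *
np.set_printoptions(precision=4,suppress=True)
go(.5125,.0205,.11,None);go(.5125,.0205,.03);d=snap('side','side3');im=d['pixels'];cv2.imwrite('pics/c3.png',cv2.resize(im[60:260,300:460][:,:,::-1],None,fx=3,fy=3))"
```

```text
t 4.75 pos [ 0.5656 -0.3225  0.1487] yawy -56.8 tilt [ 0.0033 -0.002  -1.    ] F [ 0.2898 -0.0242 -1.223 ] w 0.4565652357034829 -> shift [ 143.2 -316.2   37.8] turn None q [-0.56  0.28  1.74 -0.    1.12  0.44]
t 4.75 pos [ 0.5656 -0.3225  0.1487] yawy -56.8 tilt [ 0.0033 -0.002  -1.    ] F [ 0.2898 -0.0242 -1.223 ] w 0.4565652357034829 -> shift [ 143.1 -316.5  117.8] turn None q [-0.56  0.28  1.74 -0.    1.12  0.44]
```

View pics/c3.png

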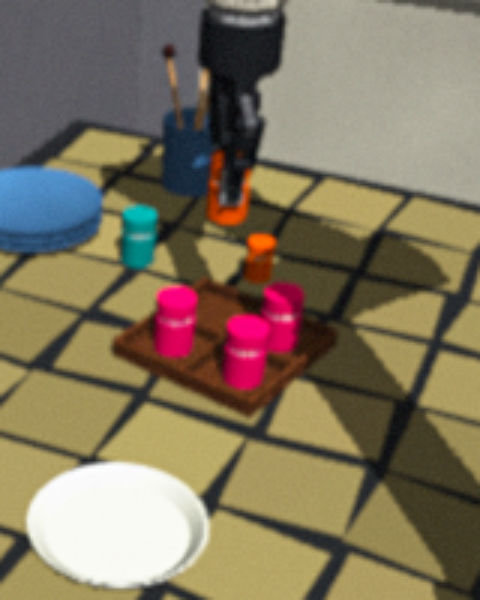

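The orange pot is in the fingers (crop (228,195)) and hangs upright. The three pink pots are undisturbed. Next, over to the saucer.

Call:
{"api": "move_arm", "payload": {
  "steps": [
    [5,-11,0,0,30],
    [15,-33,0,0,30],
    [28,-62,0,0,30],
    [42,-93,0,0,30],
    [56,-124,0,0,30],
    [70,-155,0,0,30],
    [84,-186,0,0,30],
    [98,-217,5,0,30],
    [112,-248,12,0,30],
    [124,-274,22,0,30],
    [133,-294,30,0,30],
    [139,-307,35,0,30],
    [143,-316,38,0,30],
    [143,-316,38,0,30],
    [143,-316,38,0,30],
    [143,-316,38,0,30]
  ]
}}

```text
time: 6.4
tool_pos: [0.5118, 0.0202, 0.1087]
tcp_rot: [3.011, 0.896, 0.001]
wrist_force: [0.2, 0.5, -0.4]
width: 0.456
```

```bash
python3 -c "
from h import *
np.set_printoptions(precision=4,suppress=True)
go(.5125,.0205,.03);d=snap('side','side4')
cv2.imwrite('pics/c4.png',cv2.resize(d['pixels'][120:280,260:440][:,:,::-1],None,fx=3,fy=3))"
```

```text
t 6.4 pos [0.5118 0.0202 0.1087] yawy -56.9 tilt [ 0.001  -0.0003 -1.    ] F [ 0.2176  0.4834 -0.3674] w 0.45646069817411394 -> shift [ 0.7  0.  78.7] turn None q [-0.01  0.07  2.07 -0.    1.    0.98]
```

View pics/c4.png

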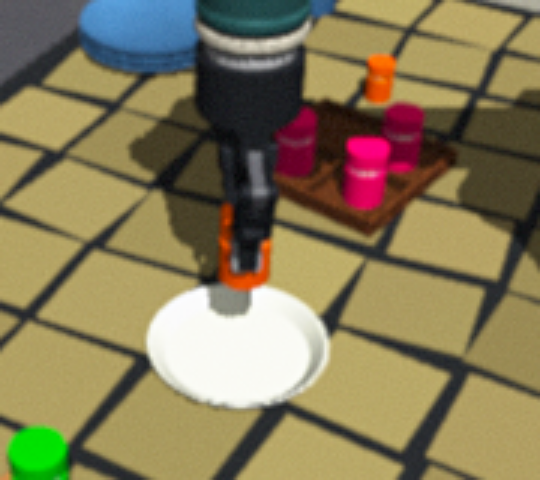

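Call:
{"api": "move_arm", "payload": {
  "steps": [
    [0.5,0,20,0,30],
    [0.5,0,40,0,30],
    [0.5,0,55,0,30],
    [0.5,0,65,0,30],
    [0.5,0,70,0,30],
    [0.5,0,74,0,30],
    [0.5,0,77,0,30],
    [0.5,0,79,0,30],
    [0.5,0,80,0,30],
    [0.5,0,80,0,30],
    [0.5,0,80,0,30]
  ]
}}

```text
time: 7.55
tool_pos: [0.5118, 0.0213, 0.0286]
tcp_rot: [3.011, 0.897, 0.001]
wrist_force: [0.1, 0.1, 0.5]
width: 0.456
```

Call:
{"api": "move_arm", "payload": {
  "steps": [
    [0,0,0.5,0,47],
    [0,0,0.5,0,50],
    [0,0,0.5,0,60],
    [0,0,0.5,0,75],
    [0,0,0.5,0,80],
    [0,0,0.5,0,80],
    [0,0,0.5,0,80],
    [0,0,0.5,0,80],
    [0,0,-10,0,80],
    [0,0,-25,0,80],
    [0,0,-50,0,80],
    [0,0,-80,0,80],
    [0,0,-105,0,80],
    [0,0,-120,0,80],
    [0,0,-120,0,80]
  ]
}}

```text
time: 9.05
tool_pos: [0.5138, 0.0212, 0.1515]
tcp_rot: [3.009, 0.897, 0.009]
wrist_force: [0.0, -0.7, -0.3]
width: 0.801
```

```bash
python3 -c "
from h import *
np.set_printoptions(precision=4,suppress=True)
t=np.array([.4755,.2658]);c=np.array([[.5076,.3506],[.5624,.2276],[.599,.3308]]);dd=c[2]-t
a=np.degrees(np.arctan2(dd[1],dd[0]));print(a)
go(*t,.15,a);go(*t,.03,a);d=snap('side','side5')
cv2.imwrite('pics/c5.png',cv2.resize(d['pixels'][120:360,200:440][:,:,::-1],None,fx=2.5,fy=2.5))"
```

```text
27.758540601060027
t 9.05 pos [0.5138 0.0212 0.1515] yawy -56.8 tilt [ 0.0059 -0.0001 -1.    ] F [ 0.0309 -0.6894 -0.2839] w 0.8006558418218205 -> shift [ 101.9 -225.7    1.2] turn -84.5647118486423 q [-0.01  0.02  2.03 -0.    1.08  0.98]
t 9.05 pos [0.5138 0.0212 0.1515] yawy -56.8 tilt [ 0.0059 -0.0001 -1.    ] F [ 0.0309 -0.6894 -0.2839] w 0.8006558418218205 -> shift [ 101.3 -226.1  121.2] turn -84.5647118486423 q [-0.01  0.02  2.03 -0.    1.08  0.98]
```

View pics/c5.png

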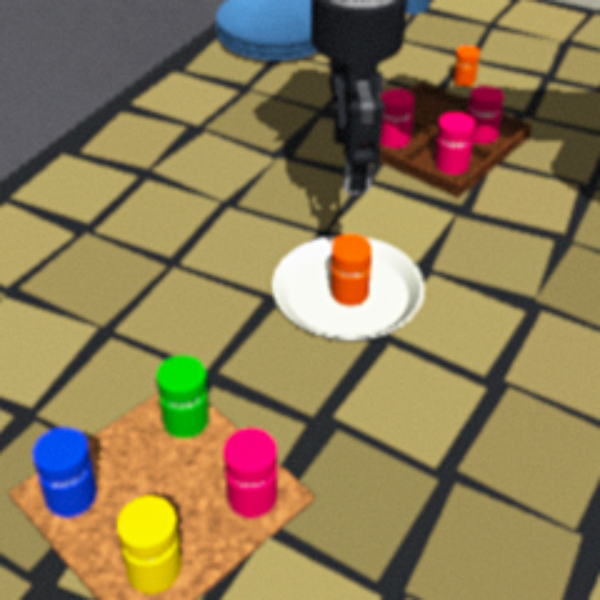

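The orange pot stands upright in the saucer at crop (350,270). The pink spare is at crop (250,472), picture (300,309). Moving above it with the jaws on the square's diagonal.

Call:
{"api": "move_arm", "payload": {
  "steps": [
    [4,-9,0,-4,80],
    [12,-27,0,-11,80],
    [22,-49,0,-19,80],
    [32,-71,0,-27,80],
    [42,-93,0,-35,80],
    [52,-115,0,-43,80],
    [62,-137,0,-51,80],
    [72,-159,0,-59,80],
    [82,-181,0,-67,80],
    [90,-199,0,-74,80],
    [96,-212,0,-79,80],
    [100,-221,0,-83,80],
    [102,-226,0,-84.6,80],
    [102,-226,0,-84.6,80],
    [102,-226,0,-84.6,80],
    [102,-226,0,-84.6,80]
  ]
}}

```text
time: 10.7
tool_pos: [0.4731, 0.2655, 0.1479]
tcp_rot: [-1.624, -2.689, 0.001]
wrist_force: [-1.6, 0.5, 1.1]
width: 0.803
```

```bash
python3 -c "
from h import *
np.set_printoptions(precision=4,suppress=True)
go(.4755,.2658,.03,27.8);d=snap('side','side6');print(proj(d,[.4755,.2658,.15]),proj(d,[.4755,.2658,.068]))
cv2.imwrite('pics/c6.png',cv2.resize(d['pixels'][180:380,180:380][:,:,::-1],None,fx=2.5,fy=2.5))"
```

```text
t 10.7 pos [0.4731 0.2655 0.1479] yawy 27.7 tilt [-0.0006 -0.0005 -1.    ] F [-1.6476  0.4648  1.0692] w 0.8025013555027728 -> shift [ -0.8   2.3 117.9] turn -0.07976401816576129 q [ 0.47  0.08  1.97 -0.    1.08 -0.02]
[297.9 268.4] [299.4 298.7]
```

View pics/c6.png

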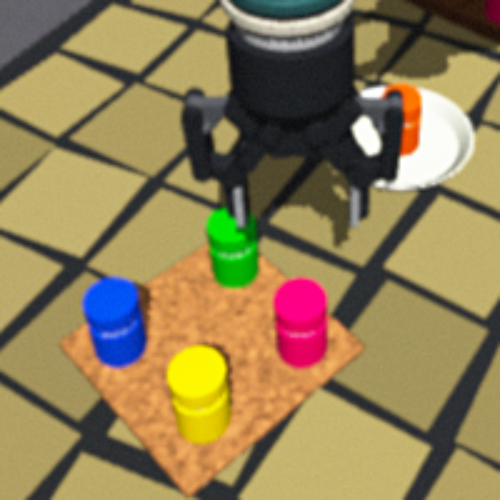

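The tips' midpoint is at picture (299,269), as projected, directly above the pink pot whose top is at (300,299). Descend and grip.

Call:
{"api": "move_arm", "payload": {
  "steps": [
    [-0.8,2.3,25,0,80],
    [-0.8,2.3,50,0,80],
    [-0.8,2.3,75,0,80],
    [-0.8,2.3,95,0,80],
    [-0.8,2.3,108,0,80],
    [-0.8,2.3,115,0,80],
    [-0.8,2.3,118,0,80],
    [-0.8,2.3,118,0,80],
    [-0.8,2.3,118,0,80]
  ]
}}

```text
time: 11.65
tool_pos: [0.4765, 0.267, 0.0313]
tcp_rot: [1.622, 2.689, 0.002]
wrist_force: [0.6, 0.2, 0.5]
width: 0.801
```

Call:
{"api": "move_arm", "payload": {
  "steps": [
    [0,0,0,0,30],
    [0,0,0,0,30],
    [0,0,0,0,30],
    [0,0,0,0,30],
    [0,0,0,0,30],
    [0,0,0,0,30],
    [0,0,0,0,30],
    [0,0,0,0,30],
    [0,0,0,0,30],
    [0,0,0,0,30]
  ],
  "newtons": 40
}}

```text
time: 12.65
tool_pos: [0.4765, 0.267, 0.0312]
tcp_rot: [1.622, 2.689, 0.002]
wrist_force: [-0.6, -0.2, 5.8]
width: 0.459
```

```bash
python3 -c "
from h import *
np.set_printoptions(precision=4,suppress=True)
go(.564,-.323,.15,33)"
```

```text
t 12.65 pos [0.4765 0.267  0.0312] yawy 27.8 tilt [ 0.0015  0.0008 -1.    ] F [-0.6386 -0.2264  5.8158] w 0.4593591559146115 -> shift [-562.7 -197.5 -119.1] turn -5.204967136588024 q [ 0.47  0.23  2.05  0.    0.86 -0.02]
```

Call:
{"api": "move_arm", "payload": {
  "steps": [
    [0,0,-8,0,30],
    [0,0,-20,0,30],
    [0,0,-40,0,30],
    [0,0,-70,0,30],
    [0,0,-100,0,30],
    [0,0,-130,0,30],
    [0,0,-145,0,30],
    [0,0,-150,0,30],
    [0,0,-150,0,30]
  ]
}}

```text
time: 13.55
tool_pos: [0.4757, 0.2666, 0.1805]
tcp_rot: [1.623, 2.69, 0.001]
wrist_force: [0.5, 0.5, -0.6]
width: 0.453
```

```bash
python3 -c "
from h import *
np.set_printoptions(precision=4,suppress=True)
go(.567,-.328,.15,33);d=snap('side','side7')
cv2.imwrite('pics/c7.png',cv2.resize(d['pixels'][180:380,180:380][:,:,::-1],None,fx=2.5,fy=2.5))"
```

```text
t 13.55 pos [0.4757 0.2666 0.1805] yawy 27.8 tilt [ 0.0005  0.0003 -1.    ] F [ 0.5191  0.5428 -0.5775] w 0.45302732608283725 -> shift [-568.6 -196.4   30.4] turn -5.208757181033377 q [ 0.47  0.06  1.94  0.    1.15 -0.02]
```

View pics/c7.png

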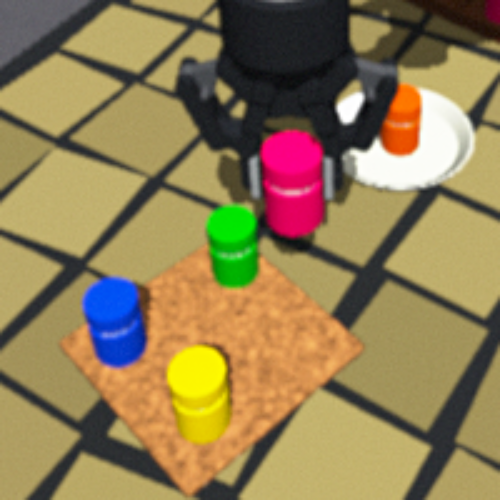

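The pink spare (crop (292,185)) is held upright, and the other three jars still stand on the cork. Carrying it to the tray.

Call:
{"api": "move_arm", "payload": {
  "steps": [
    [-10,-3,0,0,30],
    [-35,-12,0,0,30],
    [-70,-24,0,0,30],
    [-110,-38,0,-1,30],
    [-150,-52,0,-1,30],
    [-190,-66,0,-2,30],
    [-230,-79,0,-2,30],
    [-270,-93,0,-3,30],
    [-310,-107,0,-3,30],
    [-350,-121,0,-4,30],
    [-390,-135,0,-4,30],
    [-430,-149,0,-5,30],
    [-470,-162,0,-5.2,30],
    [-505,-174,0,-5.2,30],
    [-535,-185,5,-5.2,30],
    [-555,-192,15,-5.2,30],
    [-566,-195,25,-5.2,30],
    [-568.5,-196.5,30,-5.2,30],
    [-568.5,-196.5,30,-5.2,30],
    [-568.5,-196.5,30,-5.2,30]
  ]
}}

```text
time: 15.6
tool_pos: [0.5665, -0.3268, 0.1497]
tcp_rot: [-1.497, -2.76, -0.001]
wrist_force: [1.3, -0.1, -1.0]
width: 0.457
```

```bash
python3 -c "
from h import *
np.set_printoptions(precision=4,suppress=True)
go(.567,-.328,.0285,33);d=snap('side','side8')
cv2.imwrite('pics/c8.png',cv2.resize(d['pixels'][80:260,300:460][:,:,::-1],None,fx=3.3,fy=3.3))"
```

```text
t 15.6 pos [ 0.5665 -0.3268  0.1497] yawy 33.0 tilt [-0.0011  0.0011 -1.    ] F [ 1.3446 -0.1182 -1.0284] w 0.4573419075980349 -> shift [ -1.5  -0.2 121.2] turn 0.03729256931322311 q [-0.56  0.29  1.73  0.    1.13 -1.14]
```

View pics/c8.png

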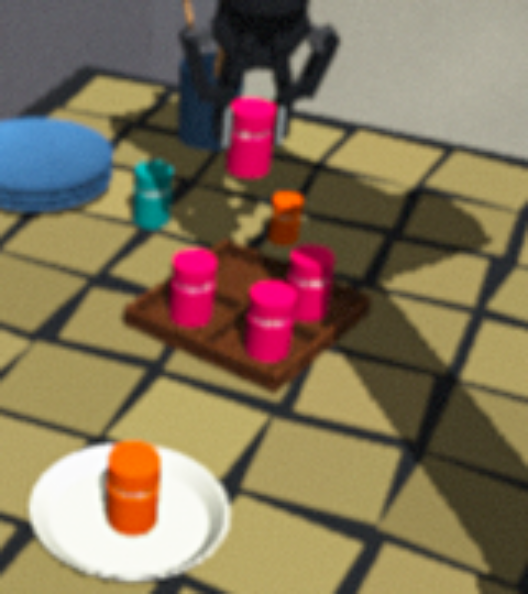

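The spare (crop (252,138)) hangs upright above the free compartment. The orange pot is still in the saucer.

Call:
{"api": "move_arm", "payload": {
  "steps": [
    [-1.5,0,25,0,30],
    [-1.5,0,50,0,30],
    [-1.5,0,75,0,30],
    [-1.5,0,92,0,30],
    [-1.5,0,104,0,30],
    [-1.5,0,112,0,30],
    [-1.5,0,117,0,30],
    [-1.5,0,120,0,30],
    [-1.5,0,121,0,30],
    [-1.5,0,121,0,30],
    [-1.5,0,121,0,30]
  ]
}}

```text
time: 16.75
tool_pos: [0.5682, -0.3296, 0.03]
tcp_rot: [1.499, 2.76, -0.0]
wrist_force: [-0.2, -0.3, -0.1]
width: 0.458
```

Call:
{"api": "move_arm", "payload": {
  "steps": [
    [0,0,1,0,30],
    [0,0,2,0,30],
    [0,0,2,0,30],
    [0,0,2,0,30]
  ]
}}

```text
time: 17.15
tool_pos: [0.5681, -0.3296, 0.0282]
tcp_rot: [1.499, 2.76, -0.0]
wrist_force: [-1.9, 0.0, 6.3]
width: 0.459
```

Call:
{"api": "move_arm", "payload": {
  "steps": [
    [0,0,0,0,47],
    [0,0,0,0,50],
    [0,0,0,0,60],
    [0,0,0,0,75],
    [0,0,0,0,80],
    [0,0,0,0,80],
    [0,0,0,0,80],
    [0,0,-10,0,80],
    [0,0,-25,0,80],
    [0,0,-50,0,80],
    [0,0,-80,0,80],
    [0,0,-105,0,80],
    [0,0,-120,0,80],
    [0,0,-120,0,80]
  ]
}}

```text
time: 18.55
tool_pos: [0.5699, -0.3306, 0.1518]
tcp_rot: [1.496, 2.754, -0.001]
wrist_force: [-0.2, -0.3, -0.7]
width: 0.798
```

```bash
python3 -c "
from h import *
np.set_printoptions(precision=4,suppress=True)
go(.5,-.05,.2);d=snap('side','side9')
cv2.imwrite('pics/c9.png',cv2.resize(d['pixels'][80:260,300:460][:,:,::-1],None,fx=3.3,fy=3.3))"
```

```text
t 18.55 pos [ 0.5699 -0.3306  0.1518] yawy 33.0 tilt [ 0.0062 -0.0039 -1.    ] F [-0.1659 -0.2745 -0.7406] w 0.7979482581778446 -> shift [273.1  94.3 -49.7] turn None q [-0.56  0.29  1.73  0.    1.12 -1.14]
```

View pics/c9.png

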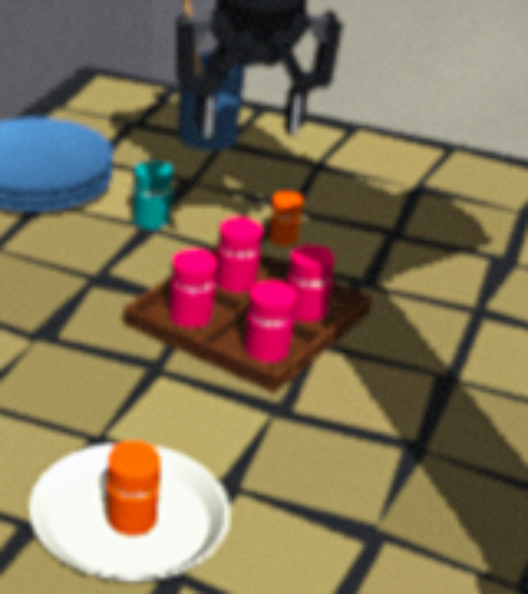

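Four pink pots stand in the tray (spare at crop (241,255)) and the orange one is in the saucer. I'll clear the arm for a top-view check.

Call:
{"api": "move_arm", "payload": {
  "steps": [
    [15,5,-10,0,80],
    [40,14,-25,0,80],
    [75,26,-40,0,80],
    [110,38,-50,0,80],
    [145,50,-60,0,80],
    [180,62,-70,0,80],
    [210,72,-75,0,80],
    [230,79,-80,0,80],
    [240,82,-80,0,80],
    [240,82,-80,0,80],
    [240,82,-80,0,80]
  ]
}}

```text
time: 19.7
tool_pos: [0.5054, -0.0835, 0.2264]
tcp_rot: [-1.498, -2.76, 0.001]
wrist_force: [-0.3, 0.0, -0.1]
width: 0.8
```

```bash
python3 -c "
from h import *
np.set_printoptions(precision=4,suppress=True)
d=snap('top','top10');w=cloud(d);M=R.from_euler('z',-12.1,degrees=True).as_matrix()[:2,:2]
for n,c in dict(spare=(.568,-.329),orange=(.512,.021),p1=(.582,-.253),p2=(.501,-.235),p3=(.4916,-.313)).items():
    a=w.reshape(-1,3);a=a[np.hypot(a[:,0]-c[0],a[:,1]-c[1])<.04];t=a[(a[:,2]>.056)&(a[:,2]<.08)]
    m=t[:,:2].mean(0);print(n,len(t),m,np.median(t[:,2]),'tray frame',M.T@(m-[.5365,-.281]),'saucer',np.hypot(*(m-[.5125,.0205])))
go(.5,0,.2)"
```

```text
spare 269 [ 0.5679 -0.3282] 0.06612984398013166 tray frame [ 0.0406 -0.0395] saucer 0.3530679401402714
orange 96 [0.5071 0.0304] 0.06714263835977274 tray frame [-0.094   0.2983] saucer 0.011287974448218881
p1 211 [ 0.5825 -0.2563] 0.06609420232761587 tray frame [0.0399 0.0338] saucer 0.28556326948771965
p2 55 [ 0.4973 -0.2487] 0.06613528820455694 tray frame [-0.0451  0.0234] saucer 0.26962610757790856
p3 268 [ 0.4915 -0.3125] 0.06587811550427625 tray frame [-0.0374 -0.0403] saucer 0.3337028287463707
t 19.75 pos [ 0.5055 -0.0839  0.2265] yawy 33.0 tilt [-0.0013 -0.0002 -1.    ] F [-0.107  -0.7597 -0.6787] w 0.800333821485542 -> shift [73.4 41.  26.5] turn None q [-0.21 -0.04  1.95 -0.    1.23 -0.79]
```

View pics/top10.png

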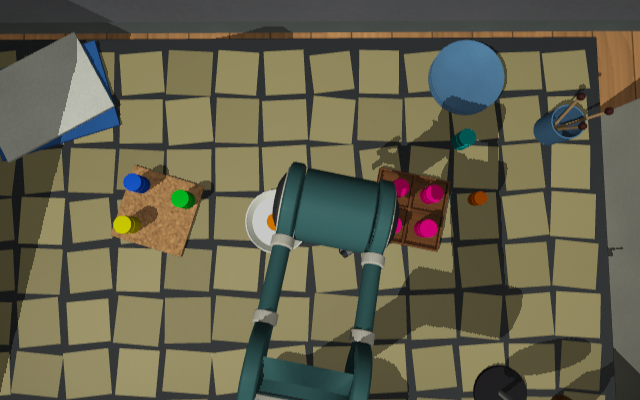

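The top view shows the spare pink pot at (432,193), centred in its compartment at tray frame (+41, −40) mm and standing at the right height. The arm partly hides the orange pot at (271,222), but its visible part is within about 11 mm of the saucer's centre and at the right height. The earlier side view showed it upright. The arm touches nothing, so I hand in.

```bash
python3 -c "
from h import *
print(bot.finish_job())"
```

```text
the job is handed in; nothing more can be done
None
```

I moved the orange pot from the tray to the white saucer, then put the pink spare in the free compartment. The job was handed in at about 20 s; no verdict is reported.

**Spare:** in the last top view it stands at (+41, −40) mm in the tray frame. Its top is level with the other pots, so it is on the compartment floor. The side view after release shows four pink pots upright in the tray.

**Orange pot:** the side view shows it upright in the saucer. In the final top view the arm hid part of it. The visible part read 11 mm from the saucer's centre, and the release pose was within about 1 mm. That 11 mm is biased because only part was visible, but both are well inside the 40 mm limit.

**Other pots:** one pink pot in the tray was also partly hidden, so its last top-view position is rough, but the side view showed it in place.

No check failed, and the arm was clear of everything at the end.

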